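Clear the offcuts from the parts carrier and hold it up level

TASK

Clear the two wooden offcuts off the parts carrier into the grey scrap bin. Then take the carrier by its handle, with the two air couplers still lying on it, lift it at least 10 cm clear of the worktop without tipping it, and finish while still holding it there by the handle, steady and level. Leave the other things on the worktop where they are.

Things in the scene. Friction and masses are not known exactly. Their poses are not given: they have to be found in the camera images.
- carrier: Plywood parts carrier, loose, 210 mm (x) by 250 mm (y), about 0.5 kg; its load is often off balance, so it needs a firm grip (40 N or more) at the middle of its handle. Origin at the centre of its underside. The board's floor is 8 mm above the origin, the top of the edging 13 mm.
- carrier_handle (a point): Centre of the carrier's handle, 66 mm above the carrier's origin, same axes. A dark wooden grip along y, 68 mm long, 20 mm thick in x with flat sides, 18 mm tall (top 75 mm above the origin), on two 10 mm steel posts at y = +-26 mm. Pinch it from above across x.
- offcut_step: Pale wooden offcut with a step, loose, 48 mm long (y), 28 mm wide (x), 38 mm high in all; the full-height part reaches from y = -24 to +6 mm, the rest is 20 mm high. Origin at the centre of its underside. Grasp across x. It lies in one of the carrier's four corner quarters, about 50 mm in x and 75 mm in y from the carrier's origin (carrier axes), its length within 0.15 rad of the carrier's y.
- offcut_slope: Browner wooden offcut with a sloping end, loose, 46 mm long (y), 26 mm wide (x), 36 mm high from y = -24 to +12 mm, sloping lower towards +y. Origin on its underside. Grasp across x. It lies in one of the carrier's four corner quarters, about 50 mm in x and 75 mm in y from the carrier's origin (carrier axes), its length within 0.15 rad of the carrier's y.
- coupler_brass: Brass quick air coupler with a black ring, 53 mm long (y), 24 mm thick, lying loose on the carrier; it must stay there. Origin at the centre of its underside. It lies in one of the carrier's four corner quarters, about 50 mm in x and 75 mm in y from the carrier's origin (carrier axes), its length within 0.15 rad of the carrier's y.
- coupler_steel: Steel quick air coupler with a black ring, 72 mm long (y), 25 mm thick, lying loose on the carrier; it must stay there. Origin at the centre of its underside. It lies in one of the carrier's four corner quarters, about 50 mm in x and 75 mm in y from the carrier's origin (carrier axes), its length within 0.15 rad of the carrier's y.
- scrap_bin: Open grey plastic scrap bin, fixed, 150 mm (x) by 120 mm (y), 70 mm high (rim 74 mm), walls 4 mm, floor 4 mm thick. Stands left or right of the carrier. Origin at the centre of its underside.
- hinged_box: Dark green steel box with a shut lid, fixed, 110 mm (x) by 154 mm (y) by 60 mm high; stands on the other side of the carrier from the bin. Origin at the centre of its underside.
- box_blue: Small blue and white carton, 45x70x30 mm, at the back. A bystander to leave where it is. Origin at the centre of its underside.
- screwdriver: Yellow-handled screwdriver, 197 mm long (y), 24 mm high, at the front edge on the right. A bystander to leave where it is. Origin at the centre of its underside.
- marker: White marker pen with a black cap, 130 mm long (y), 17 mm high, at the front edge on the left. A bystander to leave where it is. Origin at the centre of its underside.

How it is judged:
By the outcome, as a careful person would: the job done as asked, in the order asked, and still so for the second after the job is handed in, while the arm keeps its last pose, push and grip.
It also fails if it takes over 64 s, if anything falls off the work surface, if the arm or the gripper's body presses on something with over 40 N, if the wrist force passes 120 N, or if a joint passes its speed limit or range.

ROBOT

A 6-joint arm with a two-finger parallel gripper is mounted at the origin on a cart in front of the work surface, level with it; the furniture and walls round the work are solid. World frame = base frame: x ahead of the robot, y to its left, z up, the work surface at z = 0. Lengths are in m, angles in rad, forces in N, time in s.
With the tool pointing down it reaches from about 0.225 to 0.875 m from the base axis. Payload 3.4 kg.
Tool frame: the origin (TCP) lies between the finger pads; the fingertips stand 19 mm ahead of it and the grasp point (between the pads) is the TCP (manip.tip_reach is the distance from the TCP to the fingertips, in m); z points along the fingers, x is the direction in which the jaws open and shut, and the axes are right-handed (so a half turn about z gives the same grasp; the last joint's range is limited). The gripper opens to 85 mm and grips with 20 to 120 N. Pads are 22 mm wide; open, the fingers measure 114 mm over their backs; the gripper's body (76 mm by 85 mm) begins 54 mm behind the grasp point. The pads swing forward as they close: fully open they stand 13 mm farther back than shut.
Start: joints at [1.136, 0.276, 1.505, -0, 1.361, -0.121], TCP at [0.178, 0.547, 0.25] pointing down, gripper open.
Joint ranges: [-2.89, 2.89], [-0.75, 2.08], [0.22, 2.7], [-1.18, 4.32], [0.11, 2.71], [-2.7, 2.7]. Speed limits (rad/s): [2.57, 2.57, 3.14, 3.14, 3.14, 3.14].

INTERFACE

Orientations are given as a unit quaternion [w, x, y, z].
In Python, from rig import manip gives the robot as it stands.
- The arm moves only by the tool send_rows, never from a script. Its arguments are lists of equal length, an entry for each row: "delta_pos": the shift along the tool's x, y, z normalised to -1 to 1, where 1 is 40 cm, a list of three; "angular": the turn, a rotation vector about the tool's x, y, z normalised to -1 to 1, where 1 is 0.08 rad, a list of three. A call has 1 to 5 rows; each row shifts and turns the commanded pose from where the row before left it, along the tool's axes as they then stand; what a row does not reach is not made up. A row lasts 1/12 s, in which the tool goes at most 41.7 mm and 7.16 degrees, less where a joint would pass 70% of its speed; a pose out of reach is approached as far as the arm can. A call with a number of a shift or a turn outside -1 to 1 is refused whole. A call with a gripper value outside its range is refused whole. "hand" is the finger opening in mm, from 0 to 85.4, set as the call begins (left out, the last holds). The fingers move at their own pace and stop on an object; "squeeze" is the grip in N (left out, the last holds). Time passes only in rows, so rows that do not move let the fingers close. It gives the time, the measured TCP pose, the force and the opening at its end, in the units of the state.
- manip.get_state(): the state, without advancing time (a new reading comes with each control period).
- manip.get_image(name): name is "side" or "top" or "wrist"; returns the picture (420x560x3 uint8, blue, green, red); there is no depth.
- manip.calibration(name): a dict with "fx", "fy", "cx", "cy" (pixels), "camera_from_world" (4x4, takes a point from world to camera coordinates). Camera axes: x right, y up, looking along -z (the intrinsics and any distortion apply to the point x, -y, -z); pixel columns grow to the right and rows downward; lengths in m; the calibration is good to about 2 mm. A picture is of the moment at which its call begins: read the wrist's pose just before it. calibration takes no time and is no camera call; for the wrist camera it gives the pose at the moment of the call.
- manip.sign_off(): hands the job in, once; it reports no verdict.
The state is a dict: "clock": time; "qpos": joint angles; "qd": joint speeds; "effort": joint torques, N m; "position": TCP position; "ee_rot": TCP orientation; "contact_force": force on the tool from outside, world axes, zero at the start; "moment": the same for the moment, N m; "width": finger opening in m.
Only numpy, scipy, OpenCV 4.12 (cv2) and the standard library are available. Lean on these libraries where they do the work, as an engineer would, in place of code of your own. Each camera call takes 0.05 s, during which the arm holds its last target.

## Working session

There is one attempt and no reset: what is moved stays moved. The work goes in short steps, Python scripts to look and compute and a tool call to move; the robot and the scene stay as the last step left them, time stands still between calls to the robot, and variables do not carry over. Pictures are saved under pics/ and viewed, and the job is handed in when it is done.

Besides the shell and the picture viewer there is one more tool, called after ">>>" as name(argument=value, ...) on one line, values as JSON. send_rows: Moves the arm, as the interface text tells. Scaled input: -1 to 1 covers 40 cm each way for a shift and 0.08 rad each way for a turn. Its arguments: {"type":"object","properties":{"delta_pos":{"type":"array","items":{"type":"array","items":{"type":"number"}}},"angular":{"type":"array","items":{"type":"array","items":{"type":"number"}}},"hand":{"type":"number"},"squeeze":{"type":"number"}},"required":["delta_pos","angular"]}

```bash
mkdir -p pics; ls; python3 - <<'E'
from rig import manip
import cv2
s=manip.get_state();print(s)
for n in("top","side","wrist"):
    c=manip.calibration(n);print(n,c)
    cv2.imwrite(f"pics/{n}0.png",manip.get_image(n))
E
```

```text
pics
{'clock': 0.0, 'qpos': array([ 1.13603476e+00,  2.76626157e-01,  1.50611881e+00, -1.44771012e-06,
        1.36072033e+00, -1.20979415e-01]), 'qd': array([ 1.09900654e-03,  2.71092219e-05,  1.09887043e-03, -9.25671023e-04,
       -9.02351096e-04,  7.70169632e-04]), 'effort': array([ 3.32779537e-04, -4.16763496e+01, -2.45815426e+01,  2.69018949e-05,
        1.09758211e-02,  4.14677871e-06]), 'position': array([0.17726469, 0.54647804, 0.24942763]), 'ee_rot': array([ 4.55687208e-04,  8.08905705e-01,  5.87937653e-01, -8.17952087e-04]), 'contact_force': array([-0.28692779,  0.10946028,  0.3226354 ]), 'moment': array([0.00649049, 0.06009369, 0.0080717 ]), 'width': 0.08558287290536432}
top {'fx': 403.68231701854904, 'fy': 403.68231701854904, 'cx': 283.3173327662818, 'cy': 205.97746226415967, 'camera_from_world': array([[-0.0206379 , -0.99977928,  0.00393252,  0.00929124],
       [ 0.99198023, -0.01998601,  0.12480297, -0.54093741],
       [-0.12469683,  0.00647666,  0.99217375, -0.91139512],
       [ 0.        ,  0.        ,  0.        ,  1.        ]])}
side {'fx': 480.7477984681009, 'fy': 480.7477984681009, 'cx': 286.9700211366478, 'cy': 210.37852099045313, 'camera_from_world': array([[ 0.9950881 , -0.09760174, -0.01653999, -0.54193876],
       [ 0.06165124,  0.48028737,  0.87494181, -0.08284112],
       [-0.0774519 , -0.87166389,  0.48394552, -1.41588099],
       [ 0.        ,  0.        ,  0.        ,  1.        ]])}
wrist {'fx': 371.64361915999393, 'fy': 371.64361915999393, 'cx': 288.75950096646073, 'cy': 205.0596038949869, 'camera_from_world': array([[ 0.30843239,  0.95124369, -0.00221465, -0.57440071],
       [-0.90084256,  0.29134089, -0.32187446,  0.04097362],
       [-0.30553582,  0.10127156,  0.94677977, -0.38182281],
       [ 0.        ,  0.        ,  0.        ,  1.        ]])}
```

View pics/top0.png

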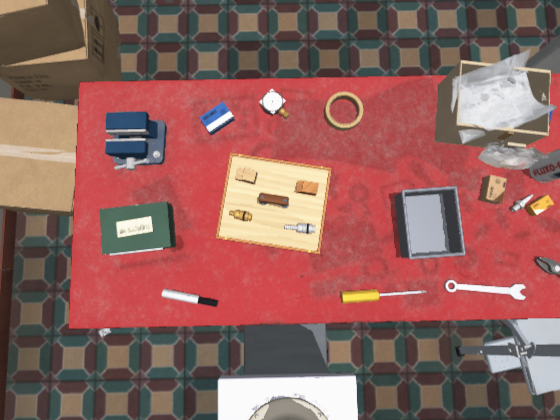

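View pics/side0.png

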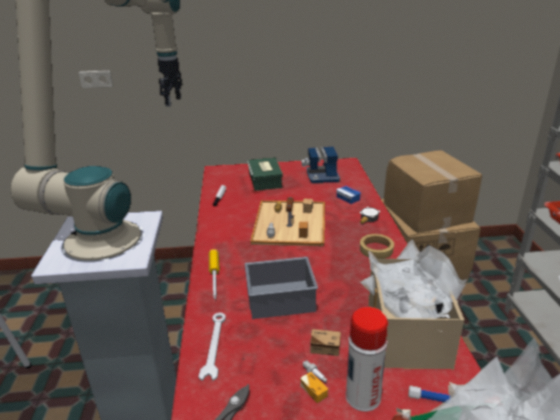

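View pics/wrist0.png

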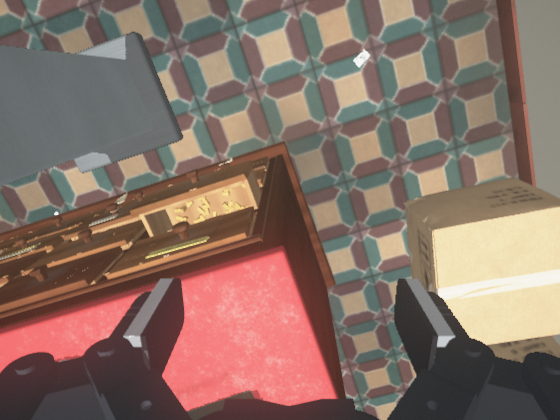

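```bash
cat > h.py <<'E'
import numpy as np,cv2
from rig import manip
def ray(c,uv):
    T=c["camera_from_world"];R=T[:3,:3];t=T[:3,3]
    d=np.array([(uv[0]-c["cx"])/c["fx"],-(uv[1]-c["cy"])/c["fy"],-1.0])
    return -R.T@t,R.T@d
def onz(c,uv,z):
    o,d=ray(c,uv);return o+d*(z-o[2])/d[2]
def proj(c,p):
    q=c["camera_from_world"]@np.append(p,1)
    return np.array([c["cx"]-c["fx"]*q[0]/q[2],c["cy"]+c["fy"]*q[1]/q[2]])
E
python3 - <<'E'
import cv2
im=cv2.imread("pics/top0.png")
c=im[145:260,205:345];cv2.imwrite("pics/topz.png",cv2.resize(c,None,fx=5,fy=5,interpolation=cv2.INTER_CUBIC))
c=im[175:270,385:480];cv2.imwrite("pics/binz.png",cv2.resize(c,None,fx=5,fy=5,interpolation=cv2.INTER_CUBIC))
E
python3 -c "
from rig import manip
print([k for k in dir(manip) if k[0]!='_'], manip.calibration('top').keys())"
```

```text
['MotionError', 'calibration', 'get_image', 'get_state', 'sign_off', 'tip_reach'] dict_keys(['fx', 'fy', 'cx', 'cy', 'camera_from_world'])
```

View pics/topz.png

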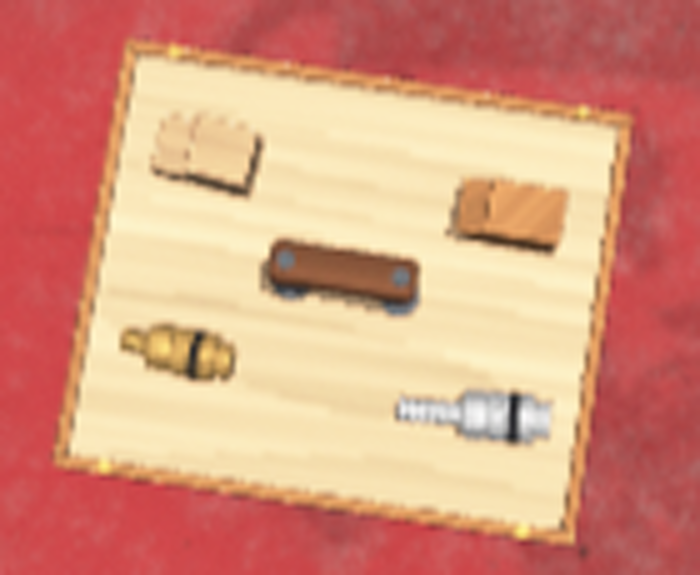

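View pics/binz.png

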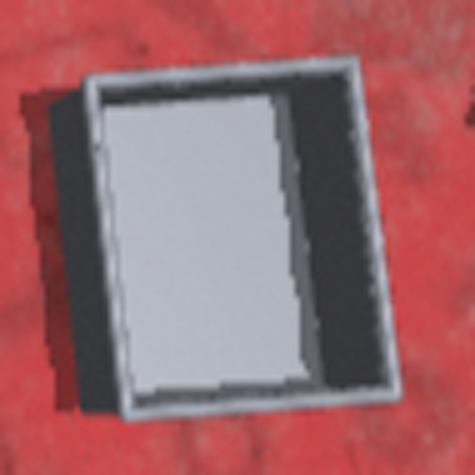

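```bash
python3 - <<'E'
from h import *
c=manip.calibration("top")
def z(p,o,h): return onz(c,[(p[0]+.5)/5-.5+o[0],(p[1]+.5)/5-.5+o[1]],h)
o=(205,145)
C=np.array([z(p,o,.013) for p in [(130,42),(633,118),(575,543),(58,465)]]);print(C.round(4),C.mean(0))
print("len",np.linalg.norm(C[0]-C[1]),np.linalg.norm(C[1]-C[2]))
for a,b in((0,1),(3,2)):
  d=C[a]-C[b];print("yaw y",np.arctan2(-d[0],d[1]))
for n,p,h in(("handleL",(287,260),.075),("handleR",(400,275),.075),("step1",(195,145),.046),("step2",(258,160),.046),("slope1",(490,207),.044),("slope2",(562,217),.044),("brassL",(125,338),.02),("brassR",(235,362),.02),("stL",(398,408),.02),("stR",(552,420),.02)): print(n,z(p,o,h).round(4))
o=(385,175)
B=np.array([z(p,o,.074) for p in [(90,75),(357,60),(400,397),(127,415)]]);print(B.round(4),B.mean(0))
E
```

```text
[[ 0.6761  0.1237  0.013 ]
 [ 0.6336 -0.1198  0.013 ]
 [ 0.4296 -0.0852  0.013 ]
 [ 0.4714  0.1586  0.013 ]] [0.55265294 0.01933357 0.013     ]
len 0.24714155211370623 0.20684936078904778
yaw y -0.17295337910671488
yaw y -0.1695476534944218
handleL [0.558  0.0459 0.075 ]
handleR [ 0.5502 -0.0046  0.075 ]
step1 [0.6175 0.0894 0.046 ]
step2 [0.6098 0.0601 0.046 ]
slope1 [ 0.5858 -0.0476  0.044 ]
slope2 [ 0.5804 -0.081   0.044 ]
brassL [0.5305 0.1258 0.02  ]
brassR [0.518  0.0738 0.02  ]
stL [ 0.4946 -0.0029  0.02  ]
stR [ 0.4874 -0.0755  0.02  ]
[[ 0.5678 -0.2712  0.074 ]
 [ 0.5722 -0.3924  0.074 ]
 [ 0.4208 -0.4002  0.074 ]
 [ 0.4154 -0.2788  0.074 ]] [ 0.49407023 -0.33567731  0.074     ]
```

```bash
cat >> h.py <<'E'
from scipy.spatial.transform import Rotation as Ro
def rot(s): w,x,y,z=s["ee_rot"];return Ro.from_quat([x,y,z,w])
def plan(x,y,z,yaw,vmax=.04,start=None,wmax=.08):
    s=manip.get_state();R=rot(s);p=s["position"].copy()
    Rt=Ro.from_matrix(np.array([[np.cos(yaw),np.sin(yaw),0],[np.sin(yaw),-np.cos(yaw),0],[0,0,-1.]]))
    rv=(R.inv()*Rt).as_rotvec();d=np.array([x,y,z])-p
    n=max(1,int(np.ceil(max(np.linalg.norm(d)/vmax,abs(rv).max()/wmax)-1e-3)))
    print("t",round(s["clock"],2),"pos",p.round(4),"F",s["contact_force"].round(1),"w",round(s["width"],4),"d",d.round(4),"rv",rv.round(4),"rows",n)
    for i in range(n):
        Ri=R*Ro.from_rotvec(rv*i/n)
        print((Ri.inv().apply(d/n)/.4).round(4).tolist(),(rv/n/.08).round(3).tolist())
E
python3 - <<'E'
from h import *
s=manip.get_state();c=manip.calibration("wrist");T=c["camera_from_world"]
print("cam in tool",rot(s).inv().apply(-T[:3,:3].T@T[:3,3]-s["position"]), "look",rot(s).inv().apply(-T[2,:3]))
plan(.56,.02,.27,-.171)
E
```

```text
cam in tool [ 0.00045553 -0.08422465 -0.123877  ] look [-4.59760759e-04  3.22064887e-01  9.46717485e-01]
t 0.15 pos [0.1773 0.5466 0.2496] F [ 0.1  0.  -0.2] w 0.0854 d [ 0.3827 -0.5266  0.0204] rv [9.000e-04 1.300e-03 1.428e+00] rows 18
[-0.0532, 0.0731, -0.0028] [0.001, 0.001, 0.992]
[-0.0472, 0.0771, -0.0028] [0.001, 0.001, 0.992]
[-0.0409, 0.0806, -0.0028] [0.001, 0.001, 0.992]
[-0.0344, 0.0836, -0.0028] [0.001, 0.001, 0.992]
[-0.0277, 0.0861, -0.0028] [0.001, 0.001, 0.992]
[-0.0208, 0.088, -0.0028] [0.001, 0.001, 0.992]
[-0.0137, 0.0894, -0.0028] [0.001, 0.001, 0.992]
[-0.0066, 0.0902, -0.0028] [0.001, 0.001, 0.992]
[0.0005, 0.0904, -0.0028] [0.001, 0.001, 0.992]
[0.0077, 0.0901, -0.0028] [0.001, 0.001, 0.992]
[0.0148, 0.0892, -0.0028] [0.001, 0.001, 0.992]
[0.0218, 0.0877, -0.0028] [0.001, 0.001, 0.992]
[0.0287, 0.0857, -0.0028] [0.001, 0.001, 0.992]
[0.0354, 0.0832, -0.0028] [0.001, 0.001, 0.992]
[0.0419, 0.0801, -0.0028] [0.001, 0.001, 0.992]
[0.0481, 0.0765, -0.0028] [0.001, 0.001, 0.992]
[0.054, 0.0725, -0.0028] [0.001, 0.001, 0.992]
[0.0596, 0.068, -0.0028] [0.001, 0.001, 0.992]
```

>>> send_rows(delta_pos=[[-0.053,0.073,-0.003],[-0.047,0.077,-0.003],[-0.041,0.081,-0.003],[-0.034,0.084,-0.003],[-0.028,0.086,-0.003]], angular=[[0,0,0.99],[0,0,0.99],[0,0,0.99],[0,0,0.99],[0,0,0.99]])

```text
clock: 0.57
position: [0.2845, 0.3992, 0.2561]
ee_rot: [0.0, 0.909, 0.416, -0.0]
contact_force: [0.9, 0.5, -0.8]
width: 0.0857
```

>>> send_rows(delta_pos=[[-0.021,0.088,-0.003],[-0.014,0.089,-0.003],[-0.007,0.09,-0.003],[0,0.09,-0.003],[0.008,0.09,-0.003]], angular=[[0,0,0.99],[0,0,0.99],[0,0,0.99],[0,0,0.99],[0,0,0.99]])

```text
clock: 0.98
position: [0.3904, 0.2529, 0.2623]
ee_rot: [-0.0, 0.974, 0.229, -0.0]
contact_force: [0.4, 0.0, 0.0]
width: 0.0854
```

>>> send_rows(delta_pos=[[0.015,0.089,-0.003],[0.022,0.088,-0.003],[0.029,0.086,-0.003],[0.035,0.083,-0.003],[0.042,0.08,-0.003]], angular=[[0,0,0.99],[0,0,0.99],[0,0,0.99],[0,0,0.99],[0,0,0.99]])

```text
clock: 1.4
position: [0.4971, 0.1068, 0.2682]
ee_rot: [-0.0, 0.999, 0.032, -0.0]
contact_force: [0.2, 0.6, 0.4]
width: 0.0851
```

>>> send_rows(delta_pos=[[0.048,0.077,-0.003],[0.054,0.073,-0.003],[0.06,0.068,-0.003],[0,0,0],[0,0,0]], angular=[[0,0,0.99],[0,0,0.99],[0,0,0.99],[0,0,0],[0,0,0]])

```text
clock: 1.82
position: [0.5613, 0.0189, 0.2711]
ee_rot: [-0.0, 0.996, -0.086, -0.001]
contact_force: [0.5, -0.2, 1.0]
width: 0.0851
```

```bash
python3 - <<'E'
from h import *
import pickle
pickle.dump(manip.calibration("wrist"),open("c1.pkl","wb"))
im=manip.get_image("wrist");cv2.imwrite("pics/w1.png",im)
E
```

```text
(no output)
```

View pics/w1.png

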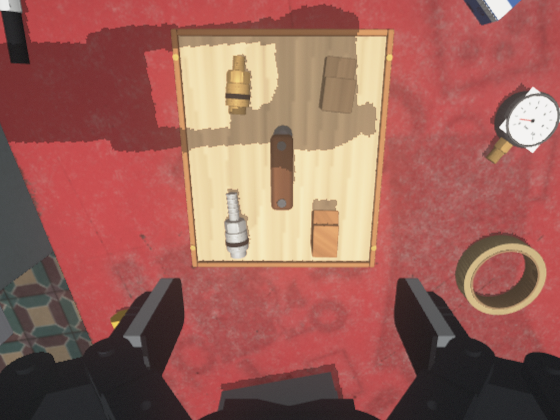

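```bash
python3 - <<'E'
import cv2,numpy as np
im=cv2.imread("pics/w1.png")
a=cv2.resize(im[40:130,295:375],None,fx=6,fy=6,interpolation=cv2.INTER_CUBIC)
b=cv2.resize(im[190:280,295:355],None,fx=6,fy=6,interpolation=cv2.INTER_CUBIC)
cv2.imwrite("pics/w1z.png",np.hstack([np.clip(a*1.5,0,255).astype(np.uint8)[:540],b[:540]]))
E
```

```text
(no output)
```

View pics/w1z.png

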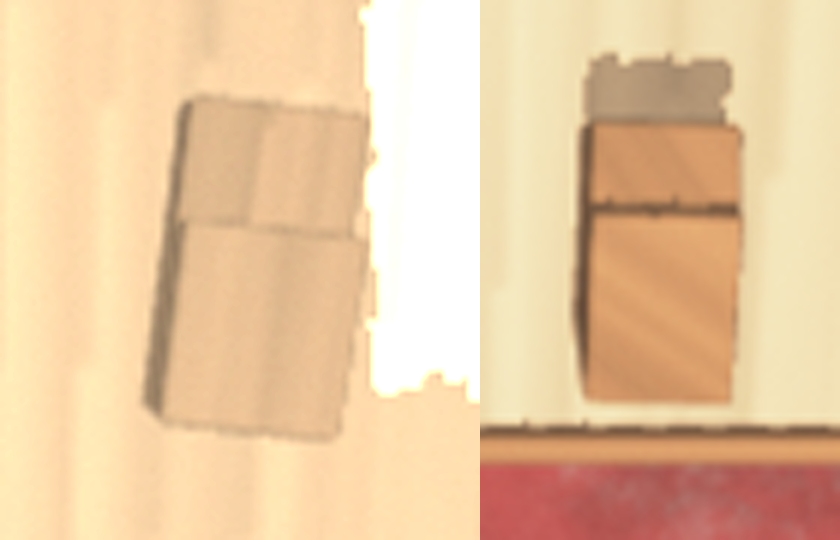

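```bash
python3 - <<'E'
from h import *
import pickle
c=pickle.load(open("c1.pkl","rb"))
def q(P,o,h):
    A=np.array([onz(c,[(p[0]+.5)/6-.5+o[0],(p[1]+.5)/6-.5+o[1]],h) for p in P])
    d=(A[0]+A[1]-A[2]-A[3])/2
    e=(A[1]+A[2]-A[0]-A[3])/2
    print(A.mean(0).round(4),"yaw",np.arctan2(-d[0],d[1]).round(3),np.arctan2(e[1],e[0]).round(3),"L",np.linalg.norm(d).round(4),"W",np.linalg.norm(e).round(4))
q([(180,222),(365,238),(340,440),(160,422)],(295,40),.046)
q([(108,212),(260,215),(252,402),(106,400)],(295,190),.044)
def f(P,h): q([(p[0]*6+2.5,p[1]*6+2.5) for p in P],(0,0),h)
f([(272,134),(293,134),(293,209),(272,209)],.075)
f([(174,31),(392,31),(373,265),(193,265)],.013)
E
```

```text
[0.6153 0.08   0.046 ] yaw -0.244 -0.26 L 0.029 W 0.0276
[ 0.5835 -0.0614  0.044 ] yaw -0.164 -0.188 L 0.0352 W 0.0256
[0.5551 0.0246 0.075 ] yaw -0.176 -0.17 L 0.0679 W 0.0186
[0.5541 0.0231 0.013 ] yaw -0.176 -0.17 L 0.2451 W 0.2055
```

```bash
python3 - <<'E'
from h import *
plan(.6145,.0775,.12,-.25)
E
```

```text
t 1.87 pos [0.5603 0.0201 0.2712] F [-0.1  1.1  0. ] w 0.0851 d [ 0.0542  0.0574 -0.1512] rv [-0.0005  0.0021  0.0805] rows 5
[0.022, -0.0328, 0.0756] [-0.001, 0.005, 0.201]
[0.0215, -0.0332, 0.0756] [-0.001, 0.005, 0.201]
[0.0209, -0.0335, 0.0756] [-0.001, 0.005, 0.201]
[0.0203, -0.0338, 0.0756] [-0.001, 0.005, 0.201]
[0.0197, -0.0342, 0.0756] [-0.001, 0.005, 0.201]
```

>>> send_rows(delta_pos=[[0.022,-0.033,0.076],[0.022,-0.033,0.076],[0.021,-0.033,0.076],[0.02,-0.034,0.076],[0.02,-0.034,0.076]], angular=[[0,0,0.2],[0,0,0.2],[0,0,0.2],[0,0,0.2],[0,0,0.2]], hand=55)

```text
clock: 2.28
position: [0.6141, 0.0798, 0.1189]
ee_rot: [-0.0, 0.992, -0.123, -0.0]
contact_force: [0.8, -0.8, 1.1]
width: 0.0551
```

>>> send_rows(delta_pos=[[0,0,0],[0,0,0]], angular=[[0,0,0],[0,0,0]])

```text
clock: 2.45
position: [0.613, 0.0792, 0.1183]
ee_rot: [0.0, 0.992, -0.122, -0.003]
contact_force: [-1.1, 0.3, 0.4]
width: 0.0547
```

```bash
python3 - <<'E'
from h import *
plan(.6145,.0775,.036,-.25,.02)
import pickle
pickle.dump(manip.calibration("wrist"),open("c2.pkl","wb"))
cv2.imwrite("pics/w2.png",manip.get_image("wrist"))
E
```

```text
t 2.45 pos [0.613  0.0792 0.1183] F [-1.1  0.3  0.4] w 0.0547 d [ 0.0015 -0.0017 -0.0823] rv [0.0012 0.005  0.0049] rows 5
[0.0012, 0.0006, 0.0412] [0.003, 0.013, 0.012]
[0.0011, 0.0006, 0.0412] [0.003, 0.013, 0.012]
[0.0011, 0.0006, 0.0412] [0.003, 0.013, 0.012]
[0.001, 0.0006, 0.0412] [0.003, 0.013, 0.012]
[0.001, 0.0006, 0.0412] [0.003, 0.013, 0.012]
```

View pics/w2.png

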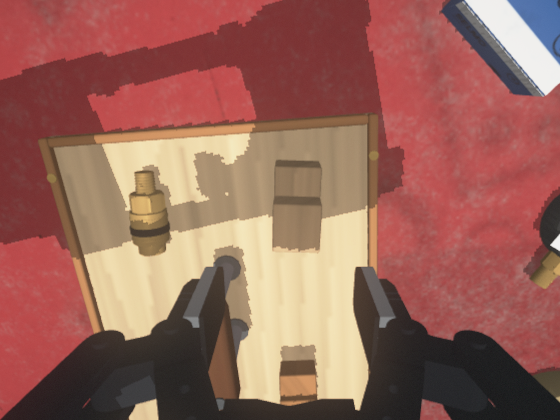

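```bash
python3 - <<'E'
from h import *
import pickle
c=pickle.load(open("c2.pkl","rb"))
A=np.array([onz(c,p,.046) for p in [(275,198),(322,200),(320,251),(274,250)]]);print(A.round(4),A.mean(0))
E
```

```text
[[0.6091 0.1015 0.046 ]
 [0.6342 0.0941 0.046 ]
 [0.6263 0.0639 0.046 ]
 [0.6005 0.0709 0.046 ]] [0.61754262 0.0826194  0.046     ]
```

>>> send_rows(delta_pos=[[0.004,-0.003,0.041],[0.003,-0.003,0.041],[0,0,0.041],[0,0,0.041],[0,0,0.041]], angular=[[0,0,0.1],[0,0,0.1],[0,0,0],[0,0,0],[0,0,0]])

```text
clock: 2.92
position: [0.6195, 0.079, 0.0405]
ee_rot: [-0.0, 0.991, -0.132, 0.002]
contact_force: [0.2, -0.9, 0.4]
width: 0.0548
```

>>> send_rows(delta_pos=[[0,0,0],[0,0,0],[0,0,0],[0,0,0],[0,0,0]], angular=[[0,0,0],[0,0,0],[0,0,0],[0,0,0],[0,0,0]], hand=15, squeeze=40)

```text
clock: 3.33
position: [0.6197, 0.0791, 0.0401]
ee_rot: [-0.0, 0.991, -0.132, 0.002]
contact_force: [-0.4, -0.4, 5.7]
width: 0.0272
```

>>> send_rows(delta_pos=[[0,0,0],[0,0,0],[0,0,-0.03],[0,0,-0.06],[0,0,-0.09]], angular=[[0,0,0],[0,0,0],[0,0,0],[0,0,0],[0,0,0]])

```text
clock: 3.75
position: [0.6161, 0.0791, 0.1082]
ee_rot: [0.0, 0.991, -0.132, -0.003]
contact_force: [0.7, 0.7, -0.6]
width: 0.0273
```

```bash
python3 - <<'E'
from h import *
plan(.515,-.336,.16,-.171)
cv2.imwrite("pics/w3.png",manip.get_image("wrist"))
E
```

```text
t 3.75 pos [0.6161 0.0791 0.1082] F [ 0.7  0.7 -0.6] w 0.0273 d [-0.1011 -0.4151  0.0518] rv [ 0.0015  0.0065 -0.0936] rows 11
[0.0024, 0.0971, -0.0116] [0.002, 0.007, -0.106]
[0.0016, 0.0971, -0.0116] [0.002, 0.007, -0.106]
[0.0008, 0.0971, -0.0116] [0.002, 0.007, -0.106]
[-0.0, 0.0971, -0.0117] [0.002, 0.007, -0.106]
[-0.0009, 0.0971, -0.0117] [0.002, 0.007, -0.106]
[-0.0017, 0.0971, -0.0117] [0.002, 0.007, -0.106]
[-0.0025, 0.0971, -0.0117] [0.002, 0.007, -0.106]
[-0.0033, 0.097, -0.0117] [0.002, 0.007, -0.106]
[-0.0041, 0.097, -0.0117] [0.002, 0.007, -0.106]
[-0.0049, 0.097, -0.0117] [0.002, 0.007, -0.106]
[-0.0058, 0.0969, -0.0118] [0.002, 0.007, -0.106]
```

View pics/w3.png

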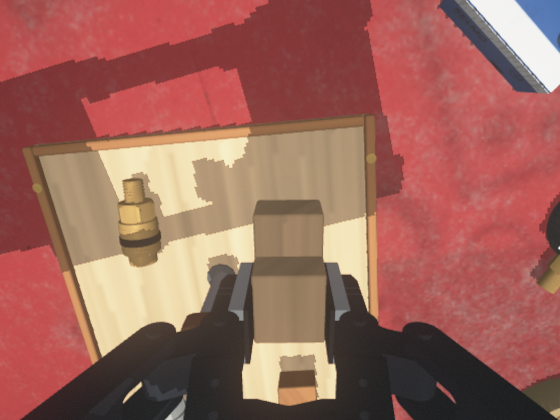

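>>> send_rows(delta_pos=[[0.002,0.09,-0.04],[0.002,0.092,-0.035],[0.001,0.097,-0.02],[0,0.097,-0.015],[-0.001,0.097,-0.015]], angular=[[0,0,-0.11],[0,0,-0.11],[0,0,-0.11],[0,0,-0.11],[0,0,-0.11]])

```text
clock: 4.22
position: [0.5736, -0.1062, 0.1613]
ee_rot: [0.0, 0.994, -0.109, 0.001]
contact_force: [-0.1, -0.1, -0.1]
width: 0.0274
```

>>> send_rows(delta_pos=[[-0.002,0.097,-0.005],[-0.003,0.097,0],[-0.003,0.097,0],[-0.004,0.097,0],[-0.005,0.097,0]], angular=[[0,0,-0.11],[0,0,-0.11],[0,0,-0.11],[0,0,-0.11],[0,0,-0.11]])

```text
clock: 4.63
position: [0.5274, -0.2952, 0.1627]
ee_rot: [0.0, 0.996, -0.088, 0.001]
contact_force: [0.7, 0.1, -0.2]
width: 0.0274
```

>>> send_rows(delta_pos=[[-0.006,0.097,0],[0,0,0],[0,0,0]], angular=[[0,0,0],[0,0,0],[0,0,0]])

```text
clock: 4.88
position: [0.5183, -0.3335, 0.1622]
ee_rot: [0.0, 0.996, -0.09, 0.001]
contact_force: [-0.3, 1.1, -0.0]
width: 0.0273
```

```bash
python3 - <<'E'
from h import *
plan(.518,-.336,.075,-.171)
cv2.imwrite("pics/w4.png",manip.get_image("wrist"))
E
```

```text
t 4.88 pos [ 0.5183 -0.3335  0.1622] F [-0.3  1.1 -0. ] w 0.0273 d [-0.0003 -0.0025 -0.0872] rv [ 0.0005 -0.0011 -0.0095] rows 3
[0.0001, 0.0021, 0.0727] [0.002, -0.004, -0.04]
[0.0001, 0.0021, 0.0727] [0.002, -0.004, -0.04]
[0.0001, 0.0021, 0.0727] [0.002, -0.004, -0.04]
```

View pics/w4.png

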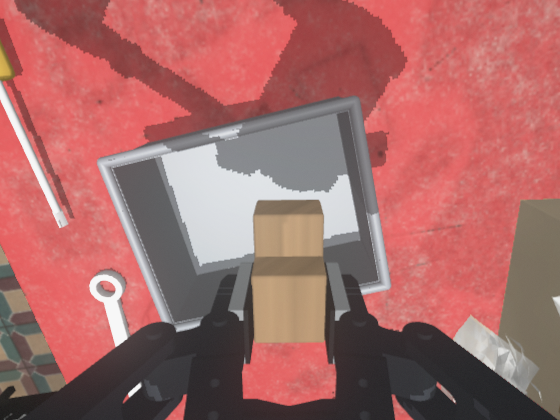

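```bash
python3 - <<'E'
from h import *
c=manip.calibration("wrist")
for p in [(103,161),(356,100),(386,288)]: print(onz(c,p,.074).round(4))
E
```

```text
[ 0.4183 -0.2746  0.074 ]
[ 0.5667 -0.2668  0.074 ]
[ 0.5718 -0.3878  0.074 ]
```

>>> send_rows(delta_pos=[[0,0.003,0.072],[0,0.003,0.072],[0,0,0.073],[0,0,0],[0,0,0]], angular=[[0,0,0],[0,0,0],[0,0,0],[0,0,0],[0,0,0]])

```text
clock: 5.35
position: [0.518, -0.3313, 0.0742]
ee_rot: [-0.001, 0.996, -0.087, -0.001]
contact_force: [0.7, -1.7, 0.6]
width: 0.0277
```

>>> send_rows(delta_pos=[[0,0,0],[0,0,0],[0,0,0],[0,0,0],[0,0,0]], angular=[[0,0,0],[0,0,0],[0,0,0],[0,0,0],[0,0,0]], hand=50)

```text
clock: 5.77
position: [0.5189, -0.3338, 0.0763]
ee_rot: [0.001, 0.996, -0.088, 0.001]
contact_force: [-0.1, -0.2, 0.6]
width: 0.0498
```

>>> send_rows(delta_pos=[[0,0,-0.05],[0,0,-0.1],[0,0,-0.1],[0,0,0],[0,0,0]], angular=[[0,0,0],[0,0,0],[0,0,0],[0,0,0],[0,0,0]])

```text
clock: 6.18
position: [0.5199, -0.3348, 0.1787]
ee_rot: [0.002, 0.996, -0.088, 0.003]
contact_force: [-0.8, 0.0, -0.2]
width: 0.0497
```

```bash
python3 - <<'E'
from h import *
plan(.583,-.062,.12,-.175)
cv2.imwrite("pics/w5.png",manip.get_image("wrist"))
E
```

```text
t 6.18 pos [ 0.5199 -0.3348  0.1787] F [-0.8  0.  -0.2] w 0.0497 d [ 0.0631  0.2728 -0.0587] rv [ 0.0036 -0.0067 -0.0017] rows 8
[0.0043, -0.0875, 0.0181] [0.006, -0.01, -0.003]
[0.0043, -0.0875, 0.0181] [0.006, -0.01, -0.003]
[0.0044, -0.0874, 0.0181] [0.006, -0.01, -0.003]
[0.0044, -0.0874, 0.0182] [0.006, -0.01, -0.003]
[0.0044, -0.0874, 0.0182] [0.006, -0.01, -0.003]
[0.0045, -0.0874, 0.0182] [0.006, -0.01, -0.003]
[0.0045, -0.0874, 0.0183] [0.006, -0.01, -0.003]
[0.0045, -0.0874, 0.0183] [0.006, -0.01, -0.003]
```

View pics/w5.png

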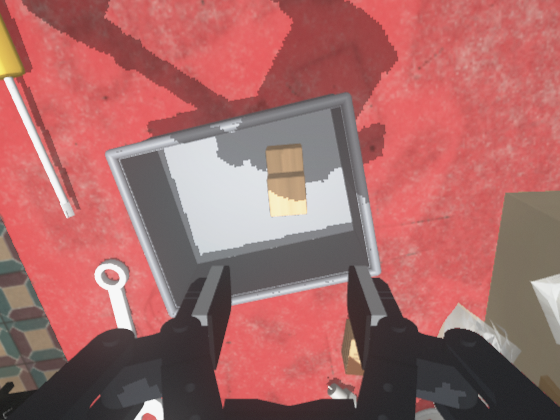

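>>> send_rows(delta_pos=[[0.004,-0.088,0],[0.004,-0.088,0],[0.004,-0.088,0],[0.004,-0.087,0],[0.004,-0.087,0.02]], angular=[[0,0,0],[0,0,0],[0,0,0],[0,0,0],[0,0,0]])

```text
clock: 6.65
position: [0.5569, -0.161, 0.1666]
ee_rot: [-0.0, 0.996, -0.089, -0.0]
contact_force: [0.9, -0.7, 0.0]
width: 0.0502
```

>>> send_rows(delta_pos=[[0.005,-0.087,0.04],[0.005,-0.087,0.04],[0.005,-0.087,0.045],[0,0,0],[0,0,0]], angular=[[0,0,0],[0,0,0],[0,0,0],[0,0,0],[0,0,0]])

```text
clock: 7.07
position: [0.5794, -0.0585, 0.1143]
ee_rot: [-0.0, 0.996, -0.086, -0.003]
contact_force: [-0.0, -0.0, -0.7]
width: 0.0501
```

```bash
python3 - <<'E'
from h import *
import pickle
plan(.583,-.062,.036,-.175,.02)
pickle.dump(manip.calibration("wrist"),open("c6.pkl","wb"))
cv2.imwrite("pics/w6.png",manip.get_image("wrist"))
E
```

```text
t 7.07 pos [ 0.5794 -0.0585  0.1143] F [-0.  -0.  -0.7] w 0.0501 d [ 0.0036 -0.0035 -0.0783] rv [-0.0003  0.0062  0.002 ] rows 4
[0.0029, 0.0018, 0.0489] [-0.001, 0.019, 0.006]
[0.0028, 0.0018, 0.0489] [-0.001, 0.019, 0.006]
[0.0028, 0.0018, 0.0489] [-0.001, 0.019, 0.006]
[0.0027, 0.0018, 0.0489] [-0.001, 0.019, 0.006]
```

View pics/w6.png

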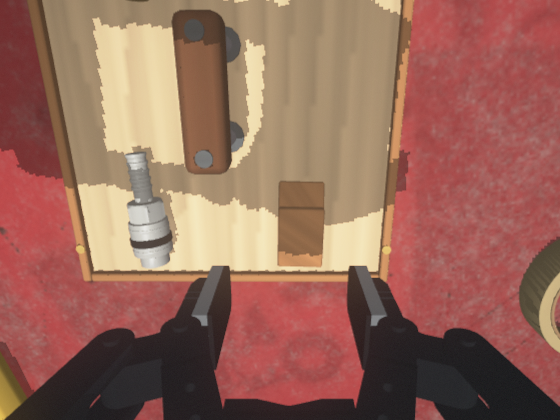

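```bash
python3 - <<'E'
from h import *
import pickle
c=pickle.load(open("c6.pkl","rb"))
A=np.array([onz(c,p,.044) for p in [(279,208),(324,208),(323,266),(278,265)]]);print(A.round(4),A.mean(0))
print("gap L/R handle",[onz(c,p,.075).round(4) for p in[(187,14),(222,12),(231,168),(188,172)]])
E
```

```text
[[ 0.5753 -0.0418  0.044 ]
 [ 0.5998 -0.046   0.044 ]
 [ 0.5941 -0.0814  0.044 ]
 [ 0.5683 -0.0764  0.044 ]] [ 0.58438756 -0.06139046  0.044     ]
gap L/R handle [array([0.557 , 0.0549, 0.075 ]), array([0.5708, 0.0532, 0.075 ]), array([ 0.5604, -0.0089,  0.075 ]), array([ 0.5408, -0.0073,  0.075 ])]
```

>>> send_rows(delta_pos=[[0.005,0.003,0.04],[0.005,0.003,0.04],[0.003,0.001,0.04],[0,0,0.04],[0,0,0.033]], angular=[[0,0,0],[0,0,0],[0,0,0],[0,0,0],[0,0,0]])

```text
clock: 7.53
position: [0.5856, -0.0663, 0.0391]
ee_rot: [0.0, 0.996, -0.089, -0.0]
contact_force: [-0.1, 0.4, -0.6]
width: 0.0501
```

>>> send_rows(delta_pos=[[0,0,0],[0,0,0],[0,0,0],[0,0,0],[0,0,0]], angular=[[0,0,0],[0,0,0],[0,0,0],[0,0,0],[0,0,0]], hand=13, squeeze=40)

```text
clock: 7.95
position: [0.5866, -0.0648, 0.041]
ee_rot: [0.0, 0.996, -0.088, 0.001]
contact_force: [0.2, 0.7, -0.9]
width: 0.025
```

>>> send_rows(delta_pos=[[0,0,0],[0,0,0],[0,0,-0.03],[0,0,-0.06],[0,0,-0.09]], angular=[[0,0,0],[0,0,0],[0,0,0],[0,0,0],[0,0,0]])

```text
clock: 8.37
position: [0.5835, -0.0637, 0.1099]
ee_rot: [-0.001, 0.996, -0.088, -0.004]
contact_force: [0.4, -0.2, -0.5]
width: 0.025
```

```bash
python3 - <<'E'
from h import *
plan(.468,-.338,.16,-.1)
cv2.imwrite("pics/w7.png",manip.get_image("wrist"))
E
```

```text
t 8.37 pos [ 0.5835 -0.0637  0.1099] F [ 0.4 -0.2 -0.5] w 0.025 d [-0.1155 -0.2743  0.0501] rv [-0.0007  0.0072 -0.0764] rows 8
[-0.0206, 0.0907, -0.0156] [-0.001, 0.011, -0.119]
[-0.0215, 0.0905, -0.0156] [-0.001, 0.011, -0.119]
[-0.0223, 0.0903, -0.0156] [-0.001, 0.011, -0.119]
[-0.0232, 0.0901, -0.0156] [-0.001, 0.011, -0.119]
[-0.024, 0.0899, -0.0156] [-0.001, 0.011, -0.119]
[-0.0248, 0.0896, -0.0156] [-0.001, 0.011, -0.119]
[-0.0257, 0.0894, -0.0156] [-0.001, 0.011, -0.119]
[-0.0265, 0.0891, -0.0156] [-0.001, 0.011, -0.119]
```

View pics/w7.png

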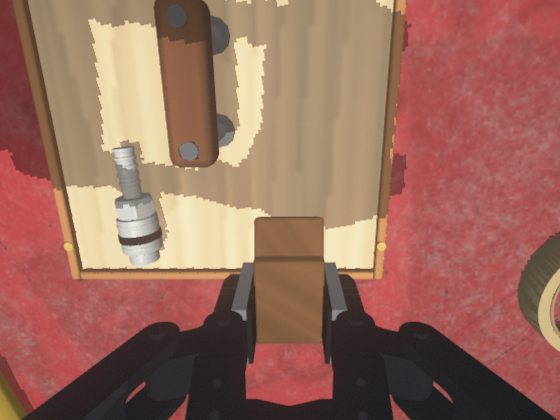

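Slope offcut gripped (opening 25 mm); carrier and steel coupler undisturbed. To the bin.

>>> send_rows(delta_pos=[[-0.021,0.088,-0.04],[-0.021,0.088,-0.035],[-0.022,0.09,-0.03],[-0.023,0.09,-0.015],[-0.024,0.09,-0.005]], angular=[[0,0,-0.12],[0,0,-0.12],[0,0,-0.12],[0,0,-0.12],[0,0,-0.12]])

```text
clock: 8.83
position: [0.5142, -0.2353, 0.1638]
ee_rot: [0.001, 0.998, -0.064, 0.002]
contact_force: [1.0, 0.2, -0.7]
width: 0.0248
```

>>> send_rows(delta_pos=[[-0.025,0.09,0],[-0.026,0.09,0],[-0.026,0.09,0],[0,0,0],[0,0,0]], angular=[[0,0,-0.12],[0,0,-0.12],[0,0,-0.12],[0,0,0],[0,0,0]])

```text
clock: 9.25
position: [0.47, -0.339, 0.1619]
ee_rot: [0.0, 0.999, -0.052, 0.0]
contact_force: [0.4, -0.2, -0.8]
width: 0.0257
```

```bash
python3 - <<'E'
from h import *
plan(.468,-.338,.08,-.1)
E
```

```text
t 9.25 pos [ 0.47   -0.339   0.1619] F [ 0.4 -0.2 -0.8] w 0.0257 d [-0.002   0.001  -0.0819] rv [ 0.0001 -0.0006 -0.0036] rows 3
[-0.0018, -0.0007, 0.0683] [0.001, -0.002, -0.015]
[-0.0018, -0.0007, 0.0683] [0.001, -0.002, -0.015]
[-0.0017, -0.0007, 0.0683] [0.001, -0.002, -0.015]
```

>>> send_rows(delta_pos=[[-0.002,0,0.068],[-0.002,0,0.068],[0,0,0.068],[0,0,0],[0,0,0]], angular=[[0,0,0],[0,0,0],[0,0,0],[0,0,0],[0,0,0]])

```text
clock: 9.67
position: [0.4689, -0.335, 0.0794]
ee_rot: [-0.001, 0.999, -0.049, -0.001]
contact_force: [0.6, -0.6, -0.7]
width: 0.0254
```

>>> send_rows(delta_pos=[[0,0,0],[0,0,0],[0,0,0],[0,0,0],[0,0,0]], angular=[[0,0,0],[0,0,0],[0,0,0],[0,0,0],[0,0,0]], hand=45)

```text
clock: 10.08
position: [0.4696, -0.3373, 0.0813]
ee_rot: [0.001, 0.999, -0.05, 0.001]
contact_force: [-0.4, 0.2, 0.1]
width: 0.0452
```

>>> send_rows(delta_pos=[[0,0,-0.05],[0,0,-0.1],[0,0,-0.1],[0,0,-0.05],[0,0,0]], angular=[[0,0,0],[0,0,0],[0,0,0],[0,0,0],[0,0,0]])

```text
clock: 10.5
position: [0.4716, -0.3394, 0.2066]
ee_rot: [0.004, 0.999, -0.05, 0.005]
contact_force: [1.2, 0.4, 0.4]
width: 0.0451
```

```bash
python3 - <<'E'
from h import *
plan(.552,.022,.2,-.173)
cv2.imwrite("pics/w8.png",manip.get_image("wrist"))
E
```

```text
t 10.5 pos [ 0.4716 -0.3394  0.2066] F [1.2 0.4 0.4] w 0.0451 d [ 0.0804  0.3614 -0.0066] rv [ 0.0068 -0.01    0.0731] rows 10
[0.011, -0.0919, 0.0011] [0.009, -0.013, 0.091]
[0.0103, -0.092, 0.0011] [0.009, -0.013, 0.091]
[0.0096, -0.0921, 0.0012] [0.009, -0.013, 0.091]
[0.009, -0.0921, 0.0012] [0.009, -0.013, 0.091]
[0.0083, -0.0922, 0.0013] [0.009, -0.013, 0.091]
[0.0076, -0.0922, 0.0014] [0.009, -0.013, 0.091]
[0.0069, -0.0923, 0.0014] [0.009, -0.013, 0.091]
[0.0063, -0.0923, 0.0015] [0.009, -0.013, 0.091]
[0.0056, -0.0924, 0.0015] [0.009, -0.013, 0.091]
[0.0049, -0.0924, 0.0016] [0.009, -0.013, 0.091]
```

View pics/w8.png

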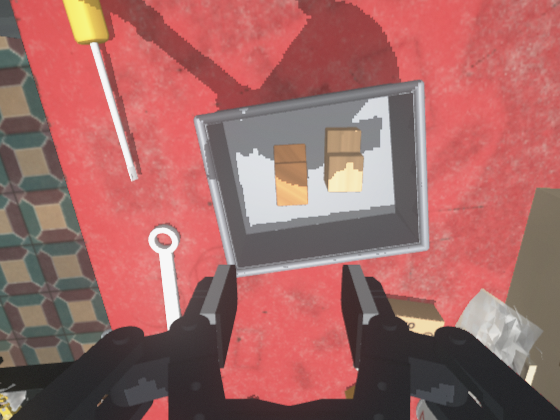

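>>> send_rows(delta_pos=[[0.011,-0.092,0],[0.01,-0.092,0],[0.01,-0.092,0],[0.009,-0.092,0],[0.008,-0.092,0]], angular=[[0,0,0.09],[0,0,0.09],[0,0,0.09],[0,0,0.09],[0,0,0.09]])

```text
clock: 10.97
position: [0.5082, -0.1545, 0.1987]
ee_rot: [-0.001, 0.998, -0.068, -0.001]
contact_force: [0.2, -0.6, 0.4]
width: 0.0447
```

>>> send_rows(delta_pos=[[0.008,-0.092,0],[0.007,-0.092,0],[0.006,-0.092,0],[0.006,-0.092,0],[0.005,-0.092,0]], angular=[[0,0,0.09],[0,0,0.09],[0,0,0.09],[0,0,0.09],[0,0,0.09]])

```text
clock: 11.38
position: [0.5484, 0.0254, 0.1988]
ee_rot: [-0.0, 0.996, -0.086, -0.001]
contact_force: [0.4, 0.9, -0.2]
width: 0.0449
```

>>> send_rows(delta_pos=[[0,0,0],[0,0,0],[0,0,0]], angular=[[0,0,0],[0,0,0],[0,0,0]])

```text
clock: 11.63
position: [0.5485, 0.0234, 0.1991]
ee_rot: [0.0, 0.996, -0.085, -0.001]
contact_force: [0.7, -0.7, 0.4]
width: 0.0448
```

```bash
python3 - <<'E'
from h import *
import pickle
plan(.553,.022,.066,-.173)
pickle.dump(manip.calibration("wrist"),open("c9.pkl","wb"))
cv2.imwrite("pics/w9.png",manip.get_image("wrist"))
pickle.dump(manip.calibration("top"),open("ct.pkl","wb"))
t=manip.get_image("top");cv2.imwrite("pics/t9.png",t)
cv2.imwrite("pics/s9.png",manip.get_image("side"))
E
```

```text
t 11.63 pos [0.5485 0.0234 0.1991] F [ 0.7 -0.7  0.4] w 0.0448 d [ 0.0045 -0.0014 -0.1331] rv [0.0009 0.0024 0.0021] rows 4
[0.0031, 0.0003, 0.0832] [0.003, 0.008, 0.006]
[0.0031, 0.0003, 0.0832] [0.003, 0.008, 0.006]
[0.003, 0.0003, 0.0832] [0.003, 0.008, 0.006]
[0.003, 0.0004, 0.0832] [0.003, 0.008, 0.006]
```

View pics/w9.png

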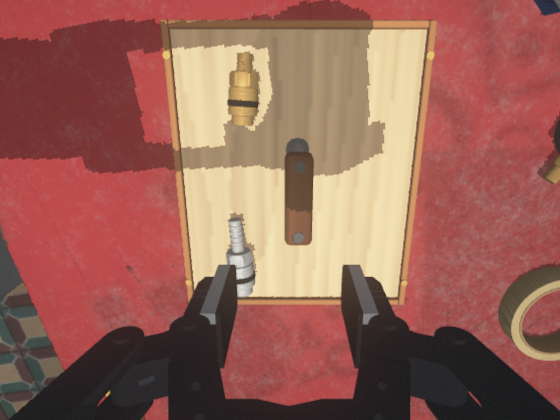

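View pics/t9.png

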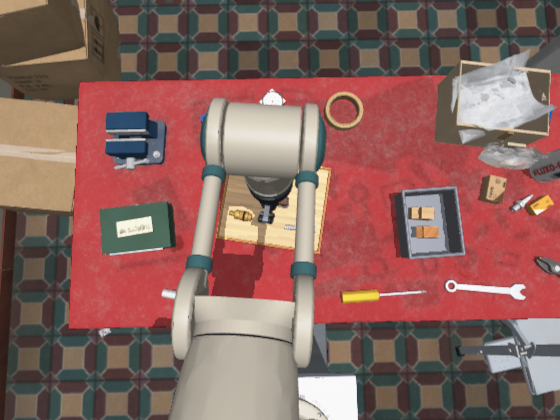

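```bash
python3 - <<'E'
from h import *
import pickle
c=pickle.load(open("c9.pkl","rb"))
A=np.array([onz(c,p,.075) for p in [(285,152),(312,152),(312,244),(284,244)]]);print(A.round(4),A.mean(0))
d=(A[0]+A[1]-A[2]-A[3])/2;print(np.arctan2(-d[0],d[1]))
A=np.array([onz(c,p,.013) for p in [(163,21),(436,21),(403,304),(187,304)]]);print(A.mean(0))
# board pixels check
E
```

```text
[[ 0.5508  0.0602  0.075 ]
 [ 0.5687  0.0572  0.075 ]
 [ 0.5585 -0.0099  0.075 ]
 [ 0.5383 -0.0064  0.075 ]] [0.55407308 0.02527043 0.075     ]
-0.16752213255129092
[0.55369853 0.02279488 0.013     ]
```

>>> send_rows(delta_pos=[[0.005,0,0.07],[0.005,0,0.07],[0.004,0,0.07],[0,0,0.05],[0,0,0.03]], angular=[[0,0,0],[0,0,0],[0,0,0],[0,0,0],[0,0,0]])

```text
clock: 12.2
position: [0.5532, 0.0212, 0.0817]
ee_rot: [0.0, 0.996, -0.087, -0.002]
contact_force: [0.2, -0.2, -0.8]
width: 0.0447
```

>>> send_rows(delta_pos=[[0,0,0.025],[0,0,0.02],[0,0,0],[0,0,0]], angular=[[0,0,0],[0,0,0],[0,0,0],[0,0,0]])

```text
clock: 12.53
position: [0.5551, 0.0222, 0.0665]
ee_rot: [-0.0, 0.996, -0.086, 0.0]
contact_force: [0.4, 0.8, 0.4]
width: 0.0451
```

```bash
python3 - <<'E'
from h import *
plan(.554,.0235,.065,-.171)
cv2.imwrite("pics/w10.png",manip.get_image("wrist"))
E
```

```text
t 12.53 pos [0.5551 0.0222 0.0665] F [0.4 0.8 0.4] w 0.0451 d [-0.0011  0.0013 -0.0015] rv [-0.0001 -0.0002 -0.0016] rows 1
[-0.0032, -0.0028, 0.0037] [-0.001, -0.003, -0.02]
```

View pics/w10.png

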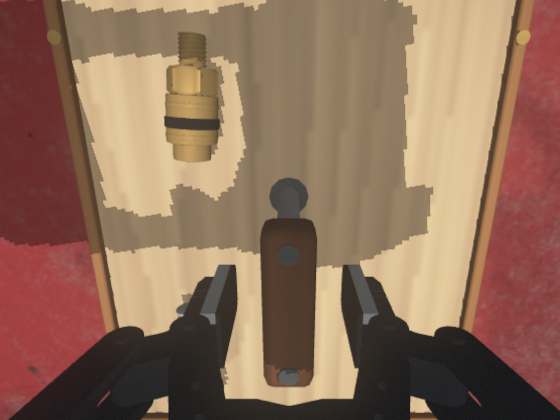

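Handle centred between the fingers (cols 262–316). Close firmly, then lift slowly.

>>> send_rows(delta_pos=[[0,0,0],[0,0,0],[0,0,0],[0,0,0],[0,0,0]], angular=[[0,0,0],[0,0,0],[0,0,0],[0,0,0],[0,0,0]], hand=8, squeeze=100)

```text
clock: 13.0
position: [0.5552, 0.0227, 0.0676]
ee_rot: [0.0, 0.996, -0.086, 0.001]
contact_force: [-1.1, -0.1, 6.3]
width: 0.0185
```

>>> send_rows(delta_pos=[[0,0,0],[0,0,0],[0,0,0],[0,0,-0.01],[0,0,-0.015]], angular=[[0,0,0],[0,0,0],[0,0,0],[0,0,0],[0,0,0]])

```text
clock: 13.42
position: [0.5534, 0.0229, 0.0753]
ee_rot: [-0.0, 0.996, -0.086, -0.002]
contact_force: [-1.2, 0.7, -7.4]
width: 0.0183
```

>>> send_rows(delta_pos=[[0,0,-0.015],[0,0,-0.015],[0,0,0],[0,0,0],[0,0,0]], angular=[[0,0,0],[0,0,0],[0,0,0],[0,0,0],[0,0,0]])

```text
clock: 13.83
position: [0.5546, 0.0227, 0.0881]
ee_rot: [-0.0, 0.996, -0.086, -0.0]
contact_force: [0.6, 0.8, -7.1]
width: 0.0184
```

```bash
python3 - <<'E'
from h import *
s=manip.get_state();print(s)
cv2.imwrite("pics/w11.png",manip.get_image("wrist"))
im=manip.get_image("side");cv2.imwrite("pics/s11.png",cv2.resize(im[150:300,180:380],None,fx=4,fy=4))
E
```

```text
{'clock': 13.8333, 'qpos': array([-8.45510462e-02,  3.85248116e-01,  1.78273962e+00,  1.09472798e-04,
        9.74131116e-01,  8.71666026e-02]), 'qd': array([-0.00034347,  0.00363596,  0.00614579,  0.00566041,  0.00139085,
        0.00126248]), 'effort': array([-1.21442034e-03, -4.71420193e+01, -2.18561357e+01,  5.86185561e-04,
        3.20003007e-02,  1.26365840e-04]), 'position': array([0.55459979, 0.02267615, 0.08810658]), 'ee_rot': array([-4.49265097e-05,  9.96313720e-01, -8.57840263e-02, -2.63156589e-04]), 'contact_force': array([ 0.56276857,  0.79175345, -7.06620813]), 'moment': array([-0.09546035, -0.06525104, -0.02381537]), 'width': 0.01835529347151196}
```

View pics/w11.png

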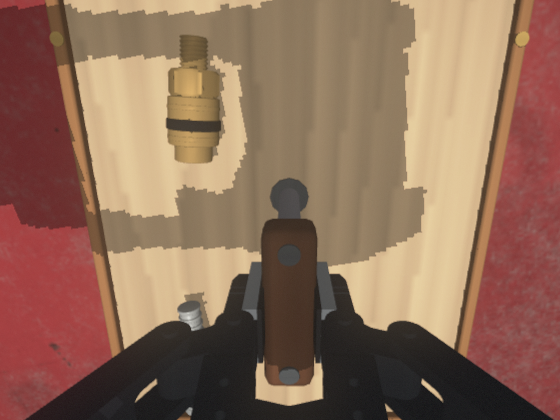

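View pics/s11.png

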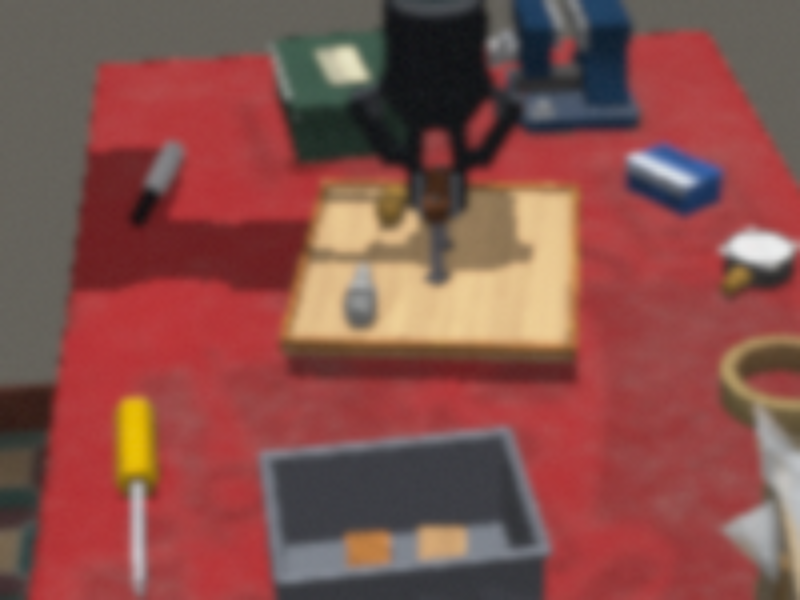

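>>> send_rows(delta_pos=[[0,0,-0.01],[0,0,-0.02],[0,0,-0.03],[0,0,-0.035],[0,0,-0.04]], angular=[[0,0,0],[0,0,0],[0,0,0],[0,0,0],[0,0,0]])

```text
clock: 14.35
position: [0.5545, 0.0227, 0.1429]
ee_rot: [-0.0, 0.996, -0.086, -0.001]
contact_force: [-1.1, -0.3, -7.2]
width: 0.0183
```

>>> send_rows(delta_pos=[[0,0,-0.04],[0,0,-0.04],[0,0,-0.035],[0,0,-0.03],[0,0,-0.02]], angular=[[0,0,0],[0,0,0],[0,0,0],[0,0,0],[0,0,0]])

```text
clock: 14.77
position: [0.5554, 0.0226, 0.2104]
ee_rot: [-0.0, 0.996, -0.086, 0.001]
contact_force: [0.7, 0.4, -7.0]
width: 0.0181
```

>>> send_rows(delta_pos=[[0,0,-0.01],[0,0,0],[0,0,0],[0,0,0],[0,0,0]], angular=[[0,0,0],[0,0,0],[0,0,0],[0,0,0],[0,0,0]])

```text
clock: 15.18
position: [0.5543, 0.0227, 0.2113]
ee_rot: [-0.0, 0.996, -0.086, -0.001]
contact_force: [0.1, -0.5, -7.1]
width: 0.0185
```

>>> send_rows(delta_pos=[[0,0,0],[0,0,0],[0,0,0],[0,0,0],[0,0,0]], angular=[[0,0,0],[0,0,0],[0,0,0],[0,0,0],[0,0,0]])

```text
clock: 15.6
position: [0.5549, 0.0226, 0.2122]
ee_rot: [-0.0, 0.996, -0.086, -0.0]
contact_force: [-0.4, -0.3, -7.6]
width: 0.0182
```

```bash
python3 - <<'E'
from h import *
s=manip.get_state();print(s['position'],s['ee_rot'],s['qd'].round(4),s['contact_force'],s['moment'],s['width'])
cv2.imwrite("pics/w12.png",manip.get_image("wrist"))
im=manip.get_image("side");cv2.imwrite("pics/s12.png",cv2.resize(im[110:300,180:380],None,fx=3,fy=3))
cv2.imwrite("pics/t12.png",manip.get_image("top"))
E
```

```text
[0.5548612  0.02263689 0.21222936] [-3.49275244e-05  9.96314419e-01 -8.57763075e-02 -5.71177331e-05] [ 0.0001 -0.0008 -0.0016 -0.0022 -0.0003 -0.0012] [-0.38480839 -0.34208497 -7.56834477] [ 0.07651346 -0.11775926  0.02671503] 0.01824640737489801
```

View pics/w12.png

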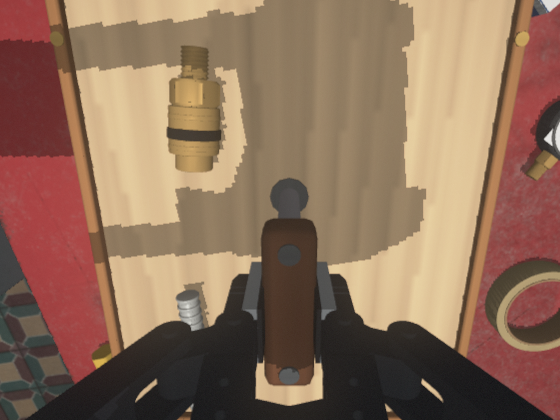

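View pics/s12.png

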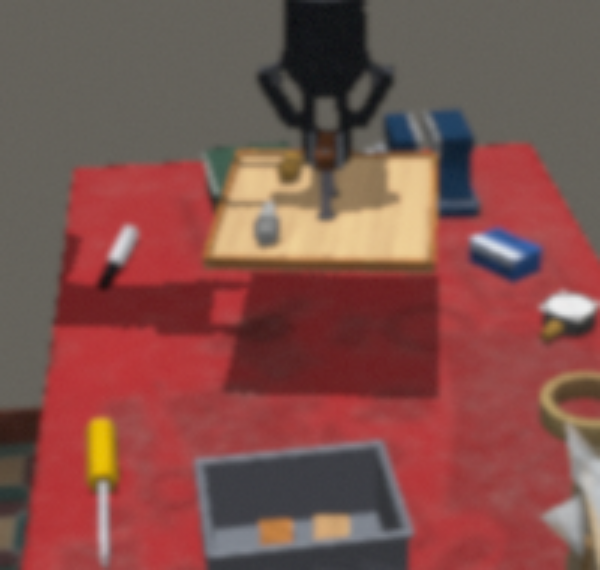

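View pics/t12.png

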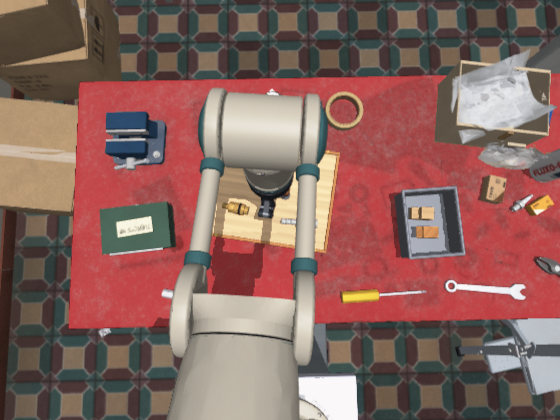

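>>> send_rows(delta_pos=[[0,0,0],[0,0,0],[0,0,0],[0,0,0],[0,0,0]], angular=[[0,0,0],[0,0,0],[0,0,0],[0,0,0],[0,0,0]])

```text
clock: 16.17
position: [0.5549, 0.0226, 0.2123]
ee_rot: [-0.0, 0.996, -0.086, 0.0]
contact_force: [0.2, -0.3, -7.2]
width: 0.0185
```

>>> send_rows(delta_pos=[[0,0,0],[0,0,0],[0,0,0],[0,0,0],[0,0,0]], angular=[[0,0,0],[0,0,0],[0,0,0],[0,0,0],[0,0,0]])

```text
clock: 16.58
position: [0.5549, 0.0226, 0.2123]
ee_rot: [-0.0, 0.996, -0.086, 0.0]
contact_force: [-0.1, -0.2, -8.1]
width: 0.0181
```

```bash
python3 - <<'E'
from h import *
s=manip.get_state();print(s['clock'],s['position'],s['ee_rot'],s['contact_force'],s['moment'],s['width'])
cv2.imwrite("pics/w13.png",manip.get_image("wrist"))
I=[cv2.imread(f"pics/w{k}.png") for k in(10,11,12,13)]
cv2.imwrite("pics/cmp.png",np.hstack([cv2.resize(i[20:350,40:240],None,fx=1,fy=1) for i in I]))
for i in I:
    h=cv2.cvtColor(i,cv2.COLOR_BGR2HSV); r=i[20:190,150:240].astype(int).sum(2)
    m=r<140; ys,xs=np.nonzero(m); print("black ring",xs.mean()+150,ys.mean()+20,m.sum())
a=cv2.cvtColor(I[2],6);b=cv2.cvtColor(I[3],6);print(cv2.absdiff(a,b)[:200].max(),cv2.absdiff(a,b).mean())
E
```

```text
16.5833 [0.55489735 0.02263652 0.21231443] [-4.23771081e-05  9.96312206e-01 -8.58019970e-02  5.22509683e-05] [-0.07885281 -0.15758489 -8.07576843] [ 0.08008272 -0.06107758 -0.01949856] 0.018146237937721927
black ring nan nan 0
black ring nan nan 0
black ring nan nan 0
black ring nan nan 0
122 1.5542602040816327<stdin>:8: RuntimeWarning: Mean of empty slice.
  ret = ret.dtype.type(ret / rcount)
```

View pics/cmp.png

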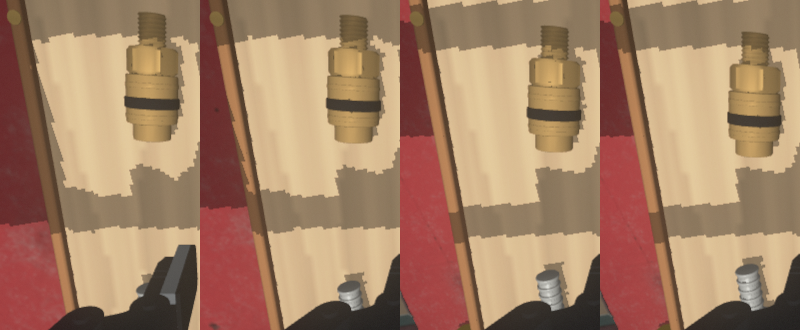

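```bash
python3 - <<'E'
from rig import manip
print(manip.sign_off())
E
```

```text
the job is handed in; nothing more can be done
None
```

Both offcuts are in the grey scrap bin. The arm is holding the carrier by the middle of its handle at 100 N, with both couplers still on it. I handed in at 16.6 s of the 64 s allowed, and no verdict was reported.

- **Offcuts:** the last top and side pictures show both lying on the bin floor.
- **Height:** the tool is at z = 0.212 m, which puts the carrier's underside about 14–15 cm above the worktop.
- **Level and steady:** the tool was upright and stopped. The carrier's edge marks sit at the same pixels in the wrist picture as before the lift, so it had not tipped. The wrist carried about 7–8 N and the moments were below 0.15 N·m.
- **Other things:** I made no contact with them, and the marker, screwdriver, blue carton and box showed no movement in the last pictures.

One check was not clean. While the carrier was held up, the two couplers crept slowly towards its middle, the brass one by about 2 mm/s and the steel one by a similar amount. They moved in opposite directions and the carrier stayed level, so it was not tipping. Both were still well inside the edging at hand-in. I did not find the cause. My automatic measurement of the brass coupler's black ring found no pixels, so I judged the creep by comparing pictures by eye.

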